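# Pin the air vise's clevis and lock it with its R-clip

## Robot

A 7-joint arm with a two-finger parallel gripper is mounted at the origin on the work surface. World frame = base frame: x ahead of the robot, y to its left, z up, the work surface at z = 0. Lengths are in m, angles in rad, forces in N, time in s.
With the tool pointing down it reaches from about 0.425 to 0.95 m from the base axis. Payload 4.7 kg.
Tool frame: the origin (TCP) lies on the centre line of the jaws, within the pads' length; the fingertips stand 19 mm ahead of it and the grasp point (between the pads) is the TCP; z points along the fingers, y is the direction in which the jaws open and shut (so a half turn about z gives the same grasp; the last joint's range is limited). The gripper opens to 87 mm and grips with 3 to 60 N. Pads are 19 mm wide; open, the fingers measure 117 mm over their backs; the gripper's body (75 mm by 190 mm) begins 51 mm behind the grasp point.
Start: joints at [-1.185, 0.469, -0.049, 1.532, 0.024, 1.141, -0.082], TCP at [0.272, 0.618, 0.242] pointing down, gripper open.
Joint ranges: [-2.59, 2.59], [-0.33, 1.99], [-1.39, 1.29], [0.1, 2.45], [-1.04, 4.18], [0.21, 1.99], [-2.66, 2.66]. Speed limits (rad/s): [2.57, 2.57, 3.14, 3.14, 3.14, 3.14, 3.14].

## Interface

Orientations are given as a unit quaternion [x, y, z, w].
In Python, from plant import arm gives the robot as it stands.
- The arm moves only by the tool move_arm, never from a script. Its arguments are lists of equal length, an entry for each row: "travel": the shift along the tool's x, y, z in m, a list of three; "turn": the turn, a rotation vector about the tool's x, y, z in rad, a list of three; "hand": the closure, from 0 (fully open) to 1 (shut). In form: {"travel": [[tx, ty, tz], ...], "turn": [[wx, wy, wz], ...], "hand": [hand, ...]}. A call has 1 to 12 rows; each row shifts and turns the commanded pose from where the row before left it, along the tool's axes as they then stand; what a row does not reach is not made up. A row lasts 1/8 s, in which the tool goes at most 62.5 mm and 10.7 degrees, less where a joint would pass 70% of its speed; a pose out of reach is approached as far as the arm can. A call with a gripper value outside its range is refused whole. The fingers move at their own pace and stop on an object; "squeeze" is the grip in N (left out, the last holds). Time passes only in rows, so rows that do not move let the fingers close. It gives the time, the measured TCP pose, the force and the opening at its end, in the units of the state.
- arm.read_state(): the state, without advancing time (a new reading comes with each control period).
- arm.camera(name): name is "side" or "top"; returns a dict with "color" (384x512x3 uint8, red, green, blue), "z_map" (384x512 float32, m along the optical axis (not along the pixel's ray), 0 where there is no reading), "vertical_fov" (degrees; the focal length in pixels is half the picture's height over the tangent of half this angle, whatever the lens; pixels are square), "cx", "cy" (the principal point, pixels), "world_to_cam" (4x4, takes a point from world to camera coordinates). Camera axes: x right, y down, z forward; pixel columns grow to the right and rows downward; lengths in m; the calibration is good to about 2 mm. A picture is of the moment at which its call begins.
- arm.job_done(): hands the job in, once; it reports no verdict.
The state is a dict: "time": time; "q": joint angles; "joint_vel": joint speeds; "joint_torque": joint torques, N m; "eef_pos": TCP position; "tcp_rot": TCP orientation; "contact_force": force on the tool from outside, world axes, zero at the start; "torque": the same for the moment, N m; "width": finger opening in m.
Only numpy, scipy, OpenCV 4.12 (cv2) and the standard library are available. Lean on these libraries where they do the work, as an engineer would, in place of code of your own. Each camera call takes 0.05 s, during which the arm holds its last target.

## Task

Couple the air vise's moving jaw to its cylinder: push the half-inserted clevis pin fully home through the fork, then take the R-clip from the wooden rack and push its straight leg through the cross-hole in the pin's tail (the hole leans a little from upright, so feel for it), its bent leg riding over the pin until it snaps in and hugs it. Let go of the clip, and leave the key bar in the rack and the other things on the bench where they are.

Things in the scene. Friction and masses are not known exactly. Their poses are not given: they have to be found in the camera images.
- pin_head (a point): Centre of the outer face of the clevis pin's round head (dark steel, 38 mm across, 8 mm thick), 75 mm above the bench. x: towards the cylinder; y: along the level pin, head to tail, the way to push; z: up. The pin runs through a fork 60 mm wide and starts 26 to 42 mm short of home on the head side. About 4 N moves it; it stops dead when the head meets the fork.
- pin (a joint): How far the pin still is from home, in m: 0 when the head lies against the fork.
- hole_centre (a point): Centre of the 8 mm cross-hole through the tail of the 24 mm steel pin, on its axis. y: along the pin, head to tail; z: up; both level with the vise. The hole itself leans to either side of z about the pin by up to 0.5 rad, not measured: see or feel where it is. With the pin home it is 11 mm outside the fork's far cheek, before that inside the fork. The pin is stiff to turn: 0.35 N m.
- clip: R-clip, 6 mm steel wire, 115 mm long, 75 g, standing eye up, a little askew, in its slot. Origin: centre of the eye (two turns, 28 mm across, 12 mm thick along y). z: legs to eye; x: straight leg to bent leg. Straight leg: along -z at x = -11 mm to its blunt tip at z = -101 mm. Bent leg: leaves the eye at x = 11 mm, bulges round the shaft's place, flares out at its end, z = -91 mm.
- clip_seat (a point): Point on the straight leg's axis where the pin's axis lies when the clip is fully on: (-11, 0, -62) mm from the eye's centre in the clip's frame, 39 mm above the leg's tip. Axes as the clip's. Pushing the clip on takes up to about 15 N while the bent leg spreads by 6 mm, then it snaps in.
- clip_arm (a joint): Spread of the clip's bent leg, rad: 0 at rest, about 0.1 while it passes over the pin, again below 0.05 when snapped in.
- clip_rack: Hardwood block, 64 (x) by 150 (y) by 57 mm high, fixed to the bench, with three slots 25.5 mm (x) by 9 mm (y), 45 mm deep, at y = -45, 0 and 45 mm. The clip stands in one outer slot, a bar of key steel in the other. Origin: centre of the underside.
- vise: Air vise, fixed; base plate 480 x 150 x 16 mm (x = -205 to 275), blue-grey jaws 120 mm wide, 95 high, a fork with cheeks rounded to 22 mm radius about the pin, rod, and a 90 mm square cylinder, 120 high. Origin: on the bench below the pin's axis, midway across the fork. x: to the cylinder, which starts at x = 121; the moving jaw ends at x = -54. y: along the pin, head to tail.
- key_bar: Bar of key steel, 24 x 8 x 85 mm, standing in a slot of the rack: not needed. Origin: its lower end, 12 mm above the bench.
- soft_jaw: Loose steel vise jaw, 100 by 36 by 50 mm high. Origin: centre of the underside.
- oil_can: Green oil can, 54 mm across, body 125 mm high, brass spout to 168 mm leaning towards its x. Origin: centre of the underside.
- collet_holder: Steel tool holder standing on end, 56 mm across, 115 mm high. Origin: centre of the underside.
There are look-alikes about, which are no part of the job. Several things have the shape of the clip; the one meant has the colours described above.

How it is judged:
By the outcome, as a careful person would: the job done as asked, in the order asked, and still so for the second after the job is handed in, with the robot touching nothing.
It also fails if it takes over 72 s, if anything falls off the work surface, if the arm or the gripper's body presses on something with over 40 N, if the wrist force passes 120 N, or if a joint passes its speed limit or range.

## Working session

There is one attempt and no reset: what is moved stays moved. The work goes in short steps, Python scripts to look and compute and a tool call to move; the robot and the scene stay as the last step left them, time stands still between calls to the robot, and variables do not carry over. Pictures are saved under pics/ and viewed, and the job is handed in when it is done.

Besides the shell and the picture viewer there is one more tool, called by a JSON object that holds its "op" and its "data". move_arm: Moves the arm, as the interface text tells. Its arguments: {"type":"object","properties":{"travel":{"type":"array"},"turn":{"type":"array"},"hand":{"type":"array"},"squeeze":{"type":"number"}},"required":["travel","turn","hand"]}

```bash
mkdir -p pics; ls; cat > h.py <<'E'
import numpy as np, cv2, pickle
from plant import arm
def shot(n,tag):
    c=arm.camera(n); pickle.dump(c,open(f'pics/{tag}.pkl','wb')); 
    cv2.imwrite(f'pics/{tag}.png',c['color'][:,:,::-1]); return c
def load(tag): return pickle.load(open(f'pics/{tag}.pkl','rb'))
def foc(c): return c['color'].shape[0]/2/np.tan(np.radians(c['vertical_fov'])/2)
def ray(c,u,v):
    T=np.linalg.inv(c['world_to_cam']); f=foc(c)
    d=T[:3,:3]@np.array([(u-c['cx'])/f,(v-c['cy'])/f,1]); return T[:3,3],d
def onz(c,u,v,z):
    o,d=ray(c,u,v); return o+d*(z-o[2])/d[2]
def pt(c,u,v):
    z=c['z_map'][int(round(v)),int(round(u))]; o,d=ray(c,u,v); return o+d*z
def proj(c,p):
    q=c['world_to_cam']@np.append(p,1); f=foc(c); return f*q[0]/q[2]+c['cx'],f*q[1]/q[2]+c['cy']
def two(c1,p1,c2,p2):
    o1,d1=ray(c1,*p1);o2,d2=ray(c2,*p2); d1/=np.linalg.norm(d1);d2/=np.linalg.norm(d2)
    A=np.stack([d1,-d2],1); s=np.linalg.lstsq(A,o2-o1,rcond=None)[0]
    a=o1+d1*s[0];b=o2+d2*s[1]; return (a+b)/2,np.linalg.norm(a-b)
def crop(tag,u0,v0,u1,v1,k,out):
    im=cv2.imread(f'pics/{tag}.png')[v0:v1,u0:u1]
    cv2.imwrite(f'pics/{out}.png',cv2.resize(im,None,fx=k,fy=k,interpolation=cv2.INTER_CUBIC))
E
python3 - <<'E'
from h import *
for n in('top','side'):
    c=shot(n,n+'0'); T=np.linalg.inv(c['world_to_cam']); print(n,foc(c),c['cx'],c['cy'],T.round(3).tolist())
print(arm.read_state())
E
```

```text
pics
top 380.62786975264066 255.64452408588357 192.99198630151471 [[0.002, -0.991, 0.134, 0.403], [-1.0, -0.003, -0.006, 0.069], [0.006, -0.134, -0.991, 1.288], [0.0, 0.0, 0.0, 1.0]]
side 393.7020763245831 255.03707193534896 191.22930268487272 [[0.912, -0.22, 0.347, 0.123], [-0.41, -0.452, 0.792, -0.889], [-0.018, -0.864, -0.502, 0.684], [0.0, 0.0, 0.0, 1.0]]
{'time': 0.1, 'q': array([-1.18490126,  0.46936471, -0.04857846,  1.53355735,  0.02410137,
        1.14103557, -0.08231996]), 'joint_vel': array([-0.00056748, -0.00268245,  0.00070092, -0.00376672,  0.00072969,
       -0.00327827, -0.00033012]), 'joint_torque': array([ 6.75428164e-04, -5.09173965e+01, -8.12386419e-02, -2.36827523e+01,
       -6.14713132e-02,  3.44903476e-02,  5.81105792e-05]), 'eef_pos': array([0.2718181 , 0.61729506, 0.24060892]), 'tcp_rot': array([ 2.05916494e-01,  9.78569163e-01, -8.77321468e-04, -1.47935441e-04]), 'contact_force': array([-0.76960425,  0.39601509, -0.14614176]), 'torque': array([ 0.0216964 ,  0.02714097, -0.04165685]), 'width': 0.08723502316629292}
```

View pics/top0.png

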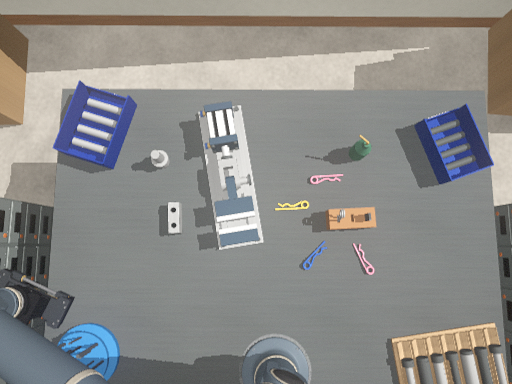

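View pics/side0.png

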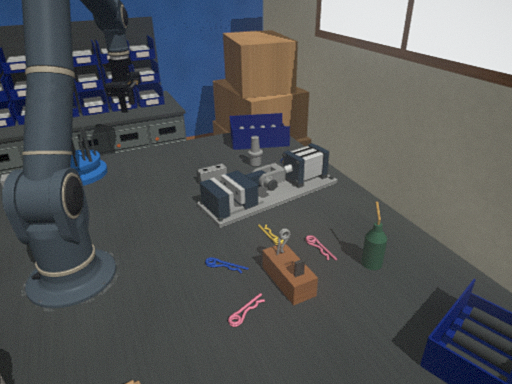

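```bash
python3 - <<'E'
from h import *
crop('top0',185,95,275,255,5,'a')
crop('top0',310,195,390,240,9,'b')
crop('side0',190,130,345,225,5,'c')
crop('side0',240,215,330,310,6,'d')
im=lambda n:cv2.imread(f'pics/{n}.png')
a=im('a');print(a.shape)
E
```

```text
(800, 450, 3)
```

```bash
python3 - <<'E'
import cv2,numpy as np
im=[cv2.imread(f'pics/{n}.png') for n in 'bd']
im=[cv2.resize(x,(None if False else int(x.shape[1]*400/x.shape[0]),400)) for x in im]
im[0]=cv2.resize(im[0],(400,225)); im[0]=cv2.copyMakeBorder(im[0],0,175,0,0,0)
cv2.imwrite('pics/bd.png',np.hstack(im))
E
```

```text
(no output)
```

View pics/bd.png

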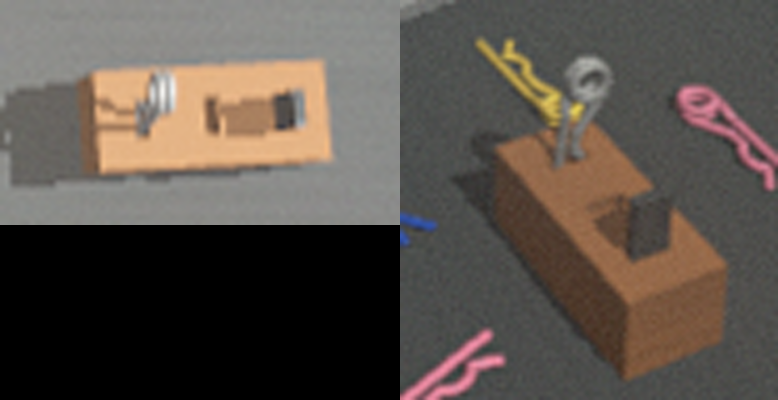

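View pics/a.png

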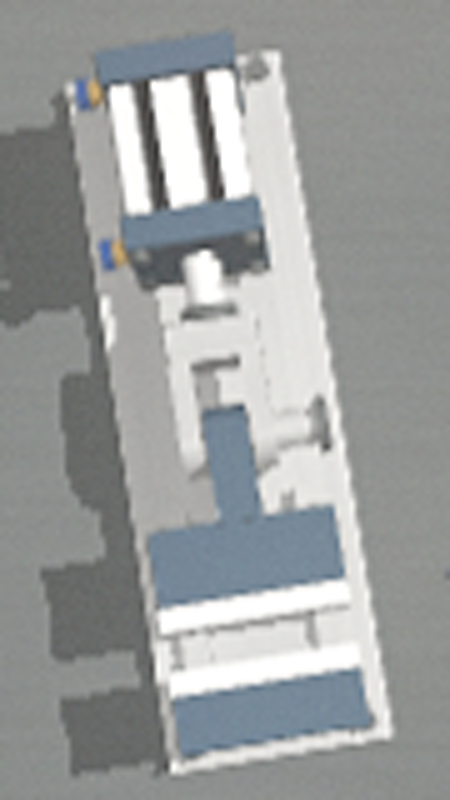

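View pics/c.png

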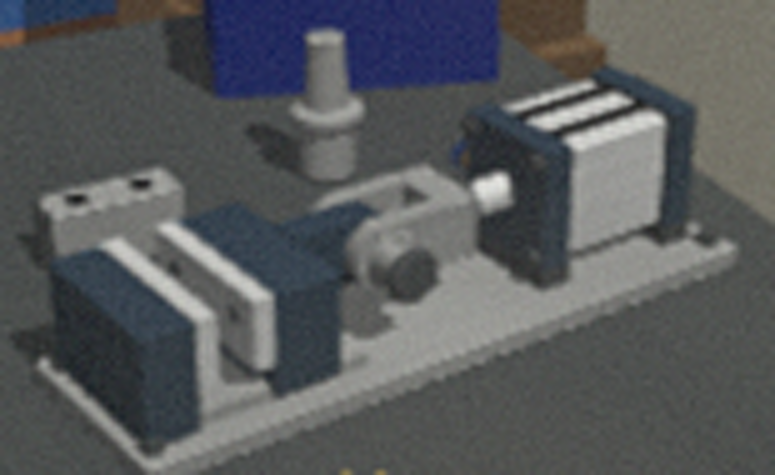

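```bash
python3 - <<'E'
from h import *
t=load('top0'); s=load('side0')
# plate corners (top view), crop a: /5 + (185,95)
C=[(72,85),(278,55),(390,738),(170,772)]
P=[onz(t,185+u/5-.4,95+v/5-.4,.016) for u,v in C]
for p in P: print('corner',p.round(4))
print([np.linalg.norm(P[i]-P[(i+1)%4]).round(4) for i in range(4)])
# pin head: side c crop center (415,272)/5+(190,130)
hs=(190+408/5-.4,130+274/5-.4)
print('head px',hs,pt(s,*hs).round(4))
for du in range(-2,3): print([s['z_map'][int(hs[1])+du,int(hs[0])+d].round(4) for d in range(-3,4)])
ht=(185+320/5-.4,95+422/5-.4)
print('top head',pt(t,*ht), two(t,ht,s,hs))
# rack
for u,v in [(95,72),(325,62),(332,160),(98,172)]:
    uv=(310+u*1.8/9-.4,195+v*1.8/9-.4); print('rack',onz(t,*uv,.057).round(4),pt(t,*uv).round(4))
E
```

```text
corner [0.859  0.2578 0.016 ]
corner [0.8813 0.115  0.016 ]
corner [0.4101 0.0374 0.016 ]
corner [0.3876 0.1828 0.016 ]
[np.float64(0.1445), np.float64(0.4775), np.float64(0.1472), np.float64(0.4774)]
head px (271.20000000000005, 184.4) [0.6023 0.0782 0.0805]
[np.float32(1.2478), np.float32(1.2362), np.float32(1.2387), np.float32(1.2357), np.float32(1.2341), np.float32(1.2387), np.float32(1.2403)]
[np.float32(1.2481), np.float32(1.2336), np.float32(1.233), np.float32(1.2304), np.float32(1.2337), np.float32(1.2386), np.float32(1.2463)]
[np.float32(1.2391), np.float32(1.2335), np.float32(1.2329), np.float32(1.2356), np.float32(1.2347), np.float32(1.2367), np.float32(1.2441)]
[np.float32(1.2339), np.float32(1.2335), np.float32(1.2298), np.float32(1.2341), np.float32(1.2395), np.float32(1.2422), np.float32(1.2437)]
[np.float32(1.2364), np.float32(1.2343), np.float32(1.2365), np.float32(1.2401), np.float32(1.2421), np.float32(1.2415), np.float32(1.2476)]
top head [0.60876304 0.08370629 0.09528232] (array([0.60913061, 0.08506542, 0.07604108]), np.float64(0.006231764712203037))
rack [ 0.5173 -0.1761  0.057 ] [ 0.5175 -0.1766  0.0548]
rack [ 0.5241 -0.3261  0.057 ] [ 0.5293 -0.343   0.0045]
rack [ 0.4605 -0.3281  0.057 ] [ 4.632e-01 -3.464e-01  4.000e-04]
rack [ 0.4525 -0.1765  0.057 ] [ 0.4547 -0.1872  0.0034]
```

```bash
python3 - <<'E'
from h import *
crop('side0',250,165,295,205,16,'e1')
crop('top0',325,200,385,236,12,'e2')
crop('side0',262,222,312,306,7,'e3')
E
```

```text
(no output)
```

View pics/e1.png

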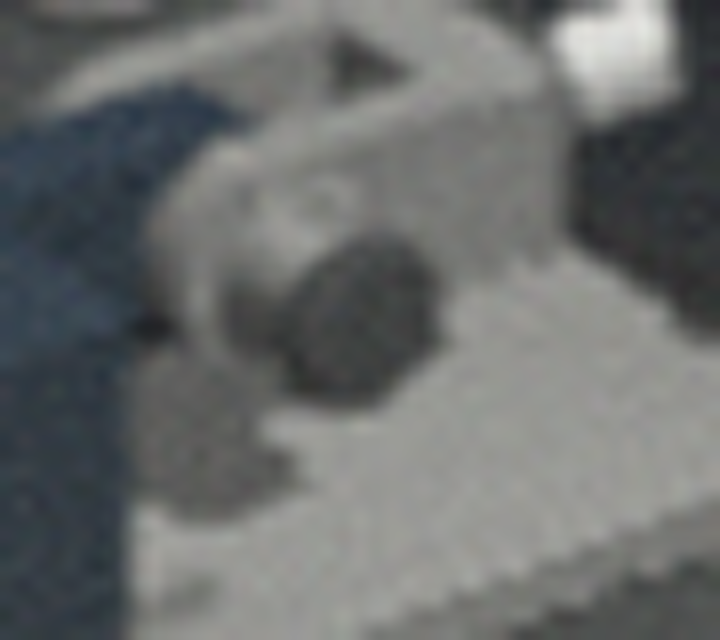

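View pics/e2.png

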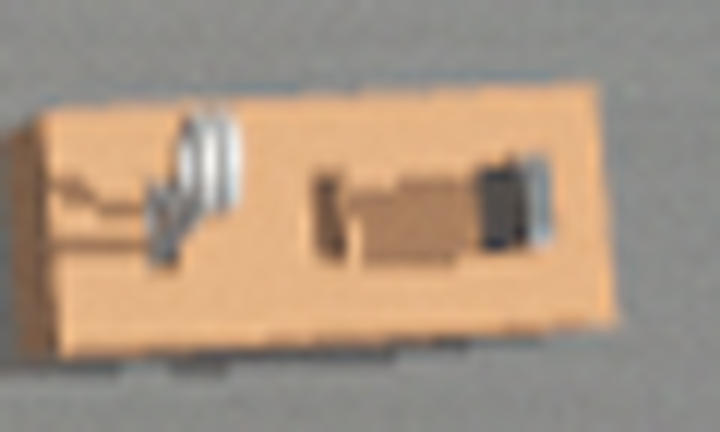

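View pics/e3.png

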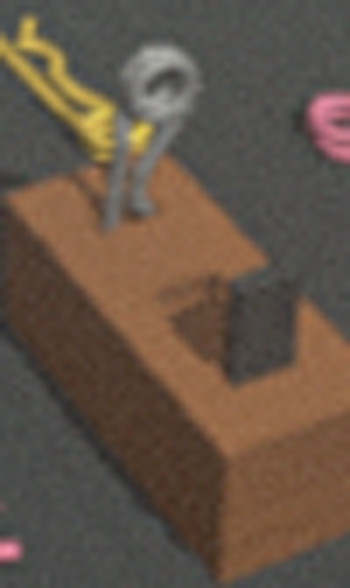

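```bash
python3 - <<'E'
from h import *
t=load('top0'); s=load('side0')
f=lambda u,v,k,u0,v0:(u0+(u+.5)/k-.5,v0+(v+.5)/k-.5)
E1=lambda u,v:f(u,v,16,250,165);E2=lambda u,v:f(u,v,12,325,200);E3=lambda u,v:f(u,v,7,262,222)
th=0.161; o=np.array([.600,.1427,0])
def tov(p): 
    d=p-o; c,n=np.cos(th),np.sin(th); return np.array([c*d[0]+n*d[1],-n*d[0]+c*d[1],d[2]])
h=E1(365,320)
p,e=two(t,(248.8,179),s,h); print('head',p,e,tov(p))
# head ray meets pin axis height/plane
oo,d=ray(s,*h)
# intersect with vise plane x=0 
a=tov(oo);b=tov(oo+d)-a; k=-a[0]/b[0]; print('ray at vise x=0',a+b*k)
a2=a+b*((.075-a[2])/b[2]); print('ray at z=.075',a2)
print('eye',two(t,E2(210,165),s,E3(160,82)))
for u,v in [(42,112),(598,85),(618,325),(62,357)]: print('rack',onz(t,*E2(u,v),.057).round(4))
for u,v in [(8,200),(228,455),]: print('rackS',onz(s,*E3(u,v),.057).round(4))
print('leg bottoms at rack top: straight', onz(s,*E3(110,228),.057).round(4), onz(t,*E2(160,262),.057).round(4),'bent',onz(s,*E3(145,210),.06).round(4))
for k in range(0,1): pass
# depth on eye pixels
for v in range(208,219): print([ (pt(t,u,v)*1000).round().astype(int).tolist() for u in range(338,347)] if 0 else [t['z_map'][v,u].round(3) for u in range(336,348)])
E
```

```text
head [0.61077756 0.08384925 0.07544557] 0.002977191470997708 [ 0.00120409 -0.05981736  0.07544557]
ray at vise x=0 [ 0.         -0.05898205  0.07515917]
ray at z=.075 [ 0.00016643 -0.05875103  0.075     ]
eye (array([ 0.49835124, -0.20622319,  0.11264277]), np.float64(0.0010836063142066774))
rack [ 0.5177 -0.1743  0.057 ]
rack [ 0.5254 -0.3255  0.057 ]
rack [ 0.4605 -0.3283  0.057 ]
rack [ 0.4516 -0.1781  0.057 ]
rackS [ 0.4517 -0.1791  0.057 ]
rackS [ 0.4602 -0.3256  0.057 ]
leg bottoms at rack top: straight [ 0.4776 -0.2088  0.057 ] [ 0.4772 -0.2052  0.057 ] bent [ 0.4917 -0.2085  0.06  ]
[np.float32(1.292), np.float32(1.236), np.float32(1.232), np.float32(1.24), np.float32(1.237), np.float32(1.231), np.float32(1.239), np.float32(1.232), np.float32(1.24), np.float32(1.235), np.float32(1.232), np.float32(1.233)]
[np.float32(1.231), np.float32(1.235), np.float32(1.234), np.float32(1.234), np.float32(1.173), np.float32(1.171), np.float32(1.175), np.float32(1.173), np.float32(1.237), np.float32(1.236), np.float32(1.234), np.float32(1.24)]
[np.float32(1.233), np.float32(1.237), np.float
[... 1302 characters left out ...]
p.float32(1.233)]
[np.float32(1.233), np.float32(1.243), np.float32(1.217), np.float32(1.213), np.float32(1.176), np.float32(1.169), np.float32(1.173), np.float32(1.174), np.float32(1.173), np.float32(1.229), np.float32(1.231), np.float32(1.233)]
[np.float32(1.23), np.float32(1.246), np.float32(1.224), np.float32(1.236), np.float32(1.185), np.float32(1.178), np.float32(1.228), np.float32(1.174), np.float32(1.233), np.float32(1.229), np.float32(1.226), np.float32(1.231)]
[np.float32(1.227), np.float32(1.252), np.float32(1.248), np.float32(1.205), np.float32(1.196), np.float32(1.198), np.float32(1.232), np.float32(0.0), np.float32(1.238), np.float32(1.229), np.float32(1.232), np.float32(1.23)]
```

```bash
python3 - <<'E'
from h import *
t=load('top0'); s=load('side0')
f=lambda u,v,k,u0,v0:(u0+(u+.5)/k-.5,v0+(v+.5)/k-.5)
E3=lambda u,v:f(u,v,7,262,222)
e=np.array([.4984,-.2062,.1126]); n=np.array([.055,-.9985,0])
for nm,u,v in [('s0',109,225),('s1',115,170),('s2',121,120),('b1',140,190),('b0',146,211),('b2',160,150),('b3',185,115),('eyeTop',160,45),('eyeL',122,82),('eyeR',198,82),('eyeB',160,118)]:
    o,d=ray(s,*E3(u,v)); p=o+d*(n@(e-o))/(n@d); print(nm,((p-e)*1000).round(1))
g=cv2.imread('pics/side0.png')[222:260,270:295]
cv2.imwrite('pics/g.png',cv2.resize(g,None,fx=16,fy=15,interpolation=cv2.INTER_LANCZOS4))
E
```

```text
s0 [-20.4  -1.1 -55.5]
s1 [-18.3  -1.  -31.7]
s2 [-16.2  -0.9 -10.7]
b1 [ -7.9  -0.4 -44.6]
b0 [ -5.2  -0.3 -55.1]
b2 [  0.    0.  -29.7]
b3 [ 10.    0.6 -18. ]
eyeTop [-1.  -0.1 16. ]
eyeL [-16.   -0.9   5.6]
eyeR [15.   0.8 -5.4]
eyeB [ -0.3  -0.  -15.6]
```

View pics/g.png

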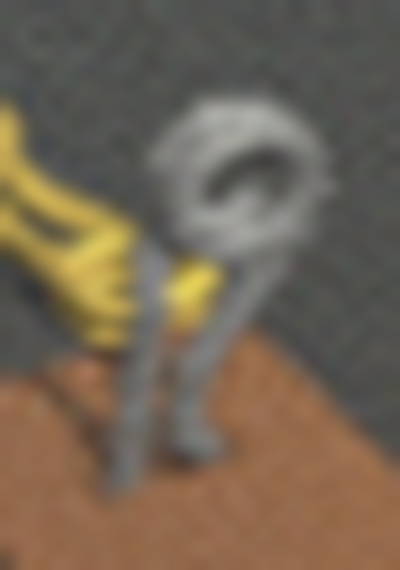

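```bash
cat >> h.py <<'E'
from scipy.spatial.transform import Rotation as Ro, Slerp
import json
TH=.161; O=np.array([.600,.1427,0])
RV=Ro.from_euler('z',TH).as_matrix()
def v2w(p): return O+RV@np.array(p)
def w2v(p): return RV.T@(np.array(p)-O)
def tool(yawy,tilt=0):
    """tool z down, tool y at world angle yawy, then rotated by tilt about tool y"""
    y=np.array([np.cos(yawy),np.sin(yawy),0]);z=np.array([0,0,-1.]);x=np.cross(y,z)
    return Ro.from_matrix(np.stack([x,y,z],1))*Ro.from_rotvec([0,tilt,0])
def plan(p1,R1,n=None,p0=None,R0=None,step=.045):
    s=arm.read_state(); p0=s['eef_pos'] if p0 is None else p0; R0=Ro.from_quat(s['tcp_rot']) if R0 is None else R0
    D=(R0.inv()*R1).as_rotvec(); L=np.linalg.norm(np.array(p1)-p0); 
    n=n or max(int(np.ceil(L/step)),int(np.ceil(np.linalg.norm(D)/.16)),1)
    tr=[];Rc=R0;w=np.round(D/n,4)
    for i in range(n):
        tr.append(np.round(Rc.inv().apply((np.array(p1)-p0)/n),4).tolist()); Rc=Rc*Ro.from_rotvec(w)
    print('n',n,json.dumps({'travel':tr,'turn':[w.tolist()]*n})); 
E
python3 - <<'E'
from h import *
R=tool(TH+np.pi/2); p=v2w([0,-.115,.20]);print(p)
plan(p,R)
print('down',v2w([0,-.115,.078]))
E
```

```text
[0.61843512 0.02918724 0.2       ]
n 16 {"travel": [[-0.0346, -0.0249, 0.0026], [-0.0337, -0.0261, 0.0026], [-0.0328, -0.0273, 0.0026], [-0.0318, -0.0285, 0.0026], [-0.0307, -0.0296, 0.0026], [-0.0296, -0.0307, 0.0026], [-0.0285, -0.0318, 0.0026], [-0.0273, -0.0328, 0.0026], [-0.0261, -0.0337, 0.0026], [-0.0249, -0.0346, 0.0026], [-0.0236, -0.0355, 0.0026], [-0.0224, -0.0363, 0.0026], [-0.021, -0.0371, 0.0025], [-0.0197, -0.0379, 0.0025], [-0.0183, -0.0385, 0.0025], [-0.0169, -0.0392, 0.0025]], "turn": [[-0.0001, -0.0, -0.036], [-0.0001, -0.0, -0.036], [-0.0001, -0.0, -0.036], [-0.0001, -0.0, -0.036], [-0.0001, -0.0, -0.036], [-0.0001, -0.0, -0.036], [-0.0001, -0.0, -0.036], [-0.0001, -0.0, -0.036], [-0.0001, -0.0, -0.036], [-0.0001, -0.0, -0.036], [-0.0001, -0.0, -0.036], [-0.0001, -0.0, -0.036], [-0.0001, -0.0, -0.036], [-0.0001, -0.0, -0.036], [-0.0001, -0.0, -0.036], [-0.0001, -0.0, -0.036]]}
down [0.61843512 0.02918724 0.078     ]
```

{"op": "move_arm", "data": {"travel": [[-0.0346, -0.0249, 0.0026], [-0.0337, -0.0261, 0.0026], [-0.0328, -0.0273, 0.0026], [-0.0318, -0.0285, 0.0026], [-0.0307, -0.0296, 0.0026], [-0.0296, -0.0307, 0.0026], [-0.0285, -0.0318, 0.0026], [-0.0273, -0.0328, 0.0026]], "turn": [[0, 0, -0.036], [0, 0, -0.036], [0, 0, -0.036], [0, 0, -0.036], [0, 0, -0.036], [0, 0, -0.036], [0, 0, -0.036], [0, 0, -0.036]], "hand": [1, 1, 1, 1, 1, 1, 1, 1], "squeeze": 20}}

```text
time: 1.1
eef_pos: [0.4457, 0.3223, 0.2204]
tcp_rot: [0.063, 0.998, -0.0, -0.0]
contact_force: [1.2, -0.3, 0.2]
width: 0.0149
```

{"op": "move_arm", "data": {"travel": [[-0.0261, -0.0337, 0.0026], [-0.0249, -0.0346, 0.0026], [-0.0236, -0.0355, 0.0026], [-0.0224, -0.0363, 0.0026], [-0.021, -0.0371, 0.0026], [-0.0197, -0.0379, 0.0026], [-0.0183, -0.0385, 0.0026], [-0.0169, -0.0392, 0.0026]], "turn": [[0, 0, -0.036], [0, 0, -0.036], [0, 0, -0.036], [0, 0, -0.036], [0, 0, -0.036], [0, 0, -0.036], [0, 0, -0.036], [0, 0, -0.036]], "hand": [1, 1, 1, 1, 1, 1, 1, 1]}}

```text
time: 2.1
eef_pos: [0.6189, 0.0287, 0.1994]
tcp_rot: [-0.081, 0.997, 0.0, -0.0]
contact_force: [0.3, 0.5, -0.6]
width: 0.0006
```

{"op": "move_arm", "data": {"travel": [[0, 0, 0.04], [0, 0, 0.04], [0, 0, 0.03], [0, 0, 0.008]], "turn": [[0, 0, 0], [0, 0, 0], [0, 0, 0], [0, 0, 0]], "hand": [1, 1, 1, 1]}}

```text
time: 2.6
eef_pos: [0.6169, 0.0297, 0.0795]
tcp_rot: [-0.081, 0.997, -0.0, -0.002]
contact_force: [0.5, -0.1, -0.2]
width: 0.0005
```

{"op": "move_arm", "data": {"travel": [[0, 0.008, 0], [0, 0.006, 0], [0, 0.005, 0], [0, 0.005, 0]], "turn": [[0, 0, 0], [0, 0, 0], [0, 0, 0], [0, 0, 0]], "hand": [1, 1, 1, 1]}}

```text
time: 3.1
eef_pos: [0.615, 0.0541, 0.0827]
tcp_rot: [-0.081, 0.997, 0.0, 0.001]
contact_force: [1.3, -0.1, 0.2]
width: 0.0006
```

{"op": "move_arm", "data": {"travel": [[0, 0.005, 0], [0, 0.005, 0], [0, 0.004, 0]], "turn": [[0, 0, 0], [0, 0, 0], [0, 0, 0]], "hand": [1, 1, 1]}}

```text
time: 3.48
eef_pos: [0.6124, 0.0677, 0.0819]
tcp_rot: [-0.081, 0.997, 0.0, -0.0]
contact_force: [-0.2, 0.6, -0.7]
width: 0.0005
```

{"op": "move_arm", "data": {"travel": [[0, 0.005, 0], [0, 0.004, 0]], "turn": [[0, 0, 0], [0, 0, 0]], "hand": [1, 1]}}

```text
time: 3.72
eef_pos: [0.6112, 0.0746, 0.0819]
tcp_rot: [-0.08, 0.997, -0.001, 0.0]
contact_force: [0.7, -4.2, -0.8]
width: 0.0004
```

{"op": "move_arm", "data": {"travel": [[0, 0.004, 0], [0, 0.004, 0], [0, 0.004, 0]], "turn": [[0, 0, 0], [0, 0, 0], [0, 0, 0]], "hand": [1, 1, 1]}}

```text
time: 4.1
eef_pos: [0.6089, 0.0881, 0.0819]
tcp_rot: [-0.08, 0.997, -0.0, -0.0]
contact_force: [0.9, -3.9, -1.1]
width: 0.0006
```

{"op": "move_arm", "data": {"travel": [[0, 0.004, 0], [0, 0.003, 0]], "turn": [[0, 0, 0], [0, 0, 0]], "hand": [1, 1]}}

```text
time: 4.35
eef_pos: [0.6077, 0.0954, 0.0819]
tcp_rot: [-0.081, 0.997, 0.0, -0.0]
contact_force: [0.7, -4.1, -0.2]
width: 0.0005
```

{"op": "move_arm", "data": {"travel": [[0, 0.003, 0], [0, 0.002, 0]], "turn": [[0, 0, 0], [0, 0, 0]], "hand": [1, 1]}}

```text
time: 4.6
eef_pos: [0.6074, 0.0971, 0.0819]
tcp_rot: [-0.08, 0.997, -0.002, -0.0]
contact_force: [0.3, -10.5, -0.7]
width: 0.0002
```

{"op": "move_arm", "data": {"travel": [[0, 0.002, 0], [0, 0, 0]], "turn": [[0, 0, 0], [0, 0, 0]], "hand": [1, 1]}}

```text
time: 4.85
eef_pos: [0.6074, 0.0972, 0.0819]
tcp_rot: [-0.079, 0.997, -0.003, -0.0]
contact_force: [1.8, -12.1, -0.0]
width: 0.0004
```

```bash
python3 - <<'E'
from h import *
s=arm.read_state(); print(w2v(s['eef_pos']))
p0=s['eef_pos']; R0=Ro.from_quat(s['tcp_rot']); pa=p0+R0.apply([0,-.06,-.12])
R1=tool(np.pi/2+.055,.09)
print(pa, R1.as_quat())
plan(np.array([.498,-.206,.21]),R1,p0=pa,R0=R0)
E
```

```text
[-1.20813795e-05 -4.61073386e-02  8.19017824e-02]
[0.61679634 0.03857374 0.20221722] [-0.0274687   0.99860995 -0.00123693 -0.04496781]
n 7 {"travel": [[0.0223, -0.0318, -0.0009], [0.0218, -0.0322, -0.0007], [0.0213, -0.0325, -0.0005], [0.0209, -0.0328, -0.0002], [0.0204, -0.0331, -0.0], [0.0199, -0.0334, 0.0002], [0.0194, -0.0337, 0.0004]], "turn": [[-0.0014, 0.0128, 0.0147], [-0.0014, 0.0128, 0.0147], [-0.0014, 0.0128, 0.0147], [-0.0014, 0.0128, 0.0147], [-0.0014, 0.0128, 0.0147], [-0.0014, 0.0128, 0.0147], [-0.0014, 0.0128, 0.0147]]}
```

{"op": "move_arm", "data": {"travel": [[0, -0.02, 0], [0, -0.025, -0.01], [0, -0.015, -0.03], [0, 0, -0.04], [0, 0, -0.04]], "turn": [[0, 0, 0], [0, 0, 0], [0, 0, 0], [0, 0, 0], [0, 0, 0]], "hand": [1, 1, 1, 1, 1]}}

```text
time: 5.48
eef_pos: [0.6165, 0.044, 0.2032]
tcp_rot: [-0.081, 0.997, 0.001, 0.0]
contact_force: [0.5, -0.3, 0.7]
width: 0.0003
```

{"op": "move_arm", "data": {"travel": [[0.0223, -0.0318, -0.0009], [0.0218, -0.0322, -0.0007], [0.0213, -0.0325, -0.0005], [0.0209, -0.0328, -0.0002], [0.0204, -0.0331, 0], [0.0199, -0.0334, 0.0002], [0.0194, -0.0337, 0.0004], [0, 0, 0]], "turn": [[0, 0.013, 0.015], [0, 0.013, 0.015], [0, 0.013, 0.015], [0, 0.013, 0.015], [0, 0.013, 0.015], [0, 0.013, 0.015], [0, 0.013, 0.015], [0, 0, 0]], "hand": [0.45, 0.45, 0.45, 0.45, 0.45, 0.45, 0.45, 0.45]}}

```text
time: 6.48
eef_pos: [0.4973, -0.2045, 0.2098]
tcp_rot: [-0.026, 0.999, -0.003, -0.045]
contact_force: [0.2, 0.7, -0.5]
width: 0.0478
```

```bash
python3 - <<'E'
from h import *
shot('top','top1');shot('side','side1')
crop('top1',200,150,265,215,9,'k1')
s=arm.read_state(); print(s['eef_pos'],s['tcp_rot'],s['width'])
E
```

```text
[ 0.49880689 -0.20116313  0.20952511] [-0.02840248  0.99859692 -0.00277895 -0.04460691] 0.047700146277755984
```

View pics/k1.png

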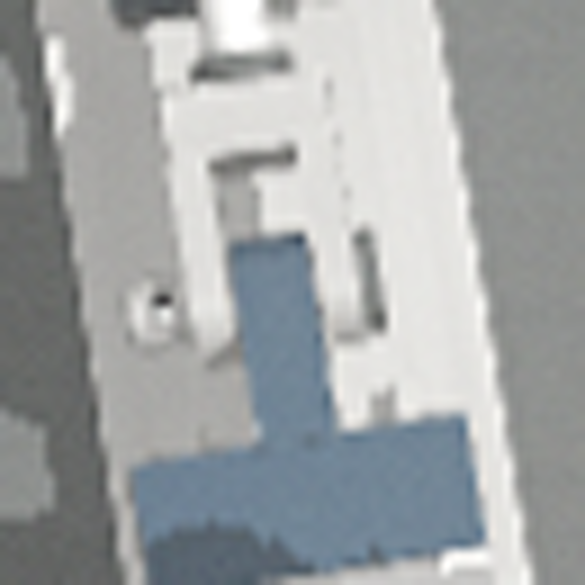

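View pics/side1.png

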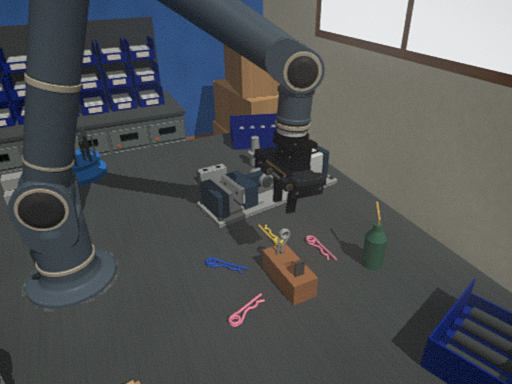

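View pics/top1.png

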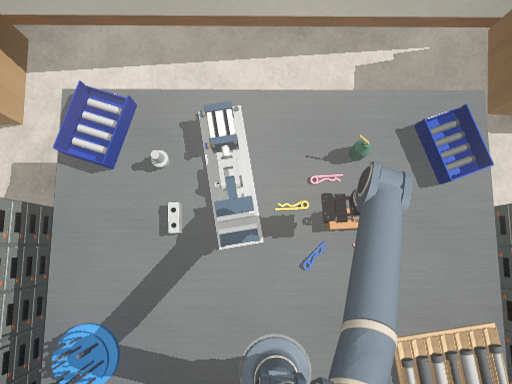

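```bash
python3 - <<'E'
from h import *
t=load('top1')
f=lambda u,v,k=9,u0=200,v0=150:(u0+(u+.5)/k-.5,v0+(v+.5)/k-.5)
for nm,u,v,z in [('fork L',175,190,.095),('fork R',340,170,.095),('forkbotL',190,330,.08),('fork botR',362,325,.08),('eyeblockTL',232,245,.095),('TR',305,235,.095),('BL',262,440,.095),('BR',332,430,.095),('jawTL',133,468,.095),('jawTR',468,415,.095),('tail T',155,277,.075),('tail B',155,347,.075),('tail L',127,315,.075),('hole',162,300,.087),('head T',362,235,.075),('head B',375,330,.075),('head R',385,290,.094)]:
    print(nm,(w2v(onz(t,*f(u,v),z))*1000).round(1))
crop('top1',208,175,226,193,32,'k2')
E
```

```text
fork L [40.7 29.3 95. ]
fork R [ 38.6 -29.5  95. ]
forkbotL [-7.3 32.3 80. ]
fork botR [-15.2 -28.5  80. ]
eyeblockTL [18.  12.3 95. ]
TR [ 17.5 -13.7  95. ]
BL [-52.3  12.2  95. ]
BR [-52.7 -12.6  95. ]
jawTL [-54.9  58.2  95. ]
jawTR [-55.  -60.5  95. ]
tail T [14.6 42.2 75. ]
tail B [-10.6  45.9  75. ]
tail L [ 2.5 54.1 75. ]
hole [ 3.8 40.1 87. ]
head T [ 18.  -33.5  75. ]
head B [-16.9 -32.8  75. ]
head R [ -6.3 -38.6  94. ]
```

View pics/k2.png

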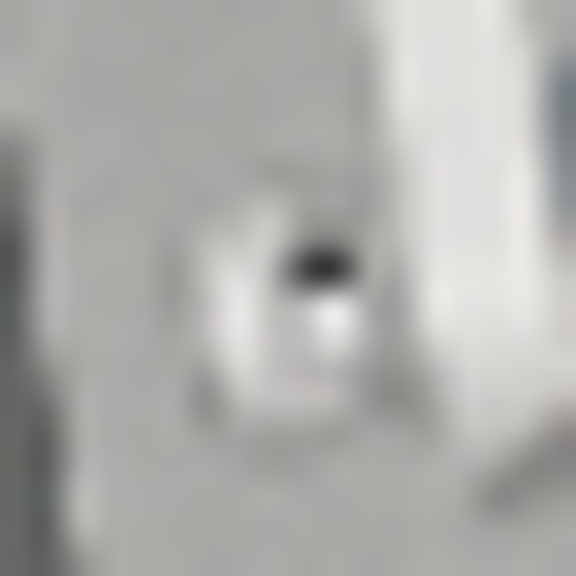

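```bash
python3 - <<'E'
from h import *
t=load('top1'); ts=[t]+[arm.camera('top') for _ in range(3)]
z=np.median([c['z_map'] for c in ts],0); col=np.mean([c['color'] for c in ts],0).mean(2)
for v in range(178,192): print(v,[int(1000*(pt(dict(t,z_map=z),u,v)[2]).round(4)) for u in range(211,224)], [int(col[v,u]) for u in range(211,224)])
for v in (182.7,183.4,184): print((w2v(onz(t,217.6,v,.0865))*1000).round(1))
o,d=ray(t,217.6,183);print(RV.T@d/-d[2])
E
```

```text
178 [16, 19, 18, 17, 17, 17, 14, 18, 19, 99, 98, 98, 99] [168, 166, 165, 167, 166, 168, 168, 169, 165, 213, 221, 221, 222]
179 [15, 16, 17, 18, 16, 16, 17, 19, 17, 98, 98, 99, 97] [168, 167, 166, 167, 165, 167, 168, 168, 167, 200, 220, 221, 223]
180 [19, 15, 16, 17, 17, 18, 19, 19, 81, 83, 99, 99, 99] [168, 168, 166, 168, 167, 159, 158, 161, 162, 188, 219, 221, 223]
181 [17, 17, 17, 81, 85, 85, 84, 86, 85, 86, 99, 97, 97] [168, 167, 166, 165, 175, 185, 158, 157, 159, 189, 220, 221, 222]
182 [16, 16, 17, 86, 86, 86, 88, 87, 87, 89, 100, 97, 99] [170, 168, 159, 182, 192, 195, 139, 126, 165, 188, 221, 222, 222]
183 [15, 19, 15, 88, 86, 85, 87, 86, 88, 90, 97, 98, 96] [170, 169, 156, 191, 215, 175, 82, 71, 157, 173, 223, 227, 227]
184 [16, 15, 17, 87, 87, 88, 89, 87, 88, 86, 97, 96, 98] [169, 168, 159, 188, 227, 189, 179, 214, 170, 163, 223, 226, 225]
185 [18, 14, 17, 86, 88, 85, 89, 88, 84, 86, 97, 96, 94] [171, 168, 164, 188, 224, 194, 190, 218, 175, 160, 205, 219, 217]
186 [19, 16, 17, 84, 83, 82, 85, 85, 83, 83, 84, 94, 93] [170, 168, 167, 165, 211, 193, 181, 178, 157, 148, 178, 209, 209]
187 [15, 16, 16, 79, 84, 83, 80, 80, 79, 80, 79, 91, 92] [171, 170, 169, 143, 184, 189, 189, 180, 152, 137, 162, 199, 201]
188 [15, 17, 20, 16, 75, 14, 20, 14, 17, 15, 17, 85, 89] [170, 169, 170, 158, 164, 158, 161, 156, 162, 159, 161, 188, 190]
189 [18, 17, 16, 16, 17, 18, 14, 17, 16, 18, 14, 84, 85] [171, 169, 169, 168, 163, 155, 159, 168, 168, 169, 170, 176, 163]
190 [15, 16, 17, 18, 14, 16, 16, 17, 17, 14, 15, 76, 16] [172, 171, 169, 167, 168, 170, 167, 168, 168, 170, 172, 164, 139]
191 [15, 17, 16, 20, 18, 16, 17, 16, 15, 19, 19, 14, 17] [171, 170, 167, 167, 167, 168, 168, 167, 168, 169, 170, 166, 159]
[ 4.5 39.9 86.5]
[ 2.2 40.2 86.5]
[ 0.3 40.5 86.5]
[ 0.17455224  0.06794782 -1.        ]
```

```bash
cat >> h.py <<'E'
def avg(n=6):
    P=[];Q=[];F=[]
    for i in range(n):
        arm.camera('top'); s=arm.read_state(); P.append(s['eef_pos']);Q.append(s['tcp_rot']);F.append(s['contact_force'])
    print('sd',np.std(P,0).round(4)); return np.mean(P,0),Ro.from_quat(Q).mean(),np.mean(F,0)
E
python3 - <<'E'
from h import *
p,R,F=avg(); print(p,R.as_quat(),F)
t=np.array([.498,-.2065,.113]); print('tool delta',R.inv().apply(t-p)); print((R.inv()*tool(np.pi/2+.055,.09)).as_rotvec())
E
```

```text
sd [0.0002 0.0004 0.    ]
[ 0.49858875 -0.2013404   0.20935334] [ 0.02887584 -0.99855307  0.00342153  0.04523552] [-0.1609464   0.16725379  0.17335894]
tool delta [-0.00784231 -0.00471006  0.09605857]
[-0.00447513 -0.00065634  0.00261768]
```

{"op": "move_arm", "data": {"travel": [[0, -0.005, 0], [-0.002, 0, 0.025], [-0.002, 0, 0.025], [-0.002, 0, 0.025], [-0.002, 0, 0.021], [0, 0, 0]], "turn": [[-0.004, 0, 0.003], [0, 0, 0], [0, 0, 0], [0, 0, 0], [0, 0, 0], [0, 0, 0]], "hand": [0.45, 0.45, 0.45, 0.45, 0.45, 0.45]}}

```text
time: 7.78
eef_pos: [0.4966, -0.2075, 0.1118]
tcp_rot: [-0.026, 0.999, -0.001, -0.047]
contact_force: [-0.3, 0.3, 0.2]
width: 0.0475
```

```bash
python3 - <<'E'
from h import *
shot('top','top2');shot('side','side2')
crop('side2',240,190,330,280,7,'m')
s=arm.read_state(); print(s['eef_pos'],s['tcp_rot'],s['width'],s['contact_force'])
E
```

```text
[ 0.49805456 -0.20786345  0.11358229] [-0.02621224  0.99863689 -0.00183353 -0.04509892] 0.04727496909624885 [ 0.68749306 -0.60078305  0.86584298]
```

View pics/m.png

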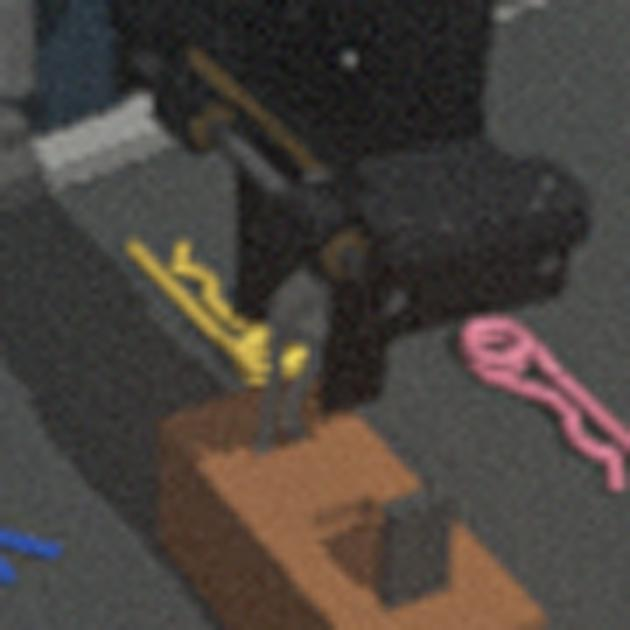

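{"op": "move_arm", "data": {"travel": [[0, 0, 0], [0, 0, 0], [0, 0, 0], [0, 0, 0], [0, 0, 0], [0, 0, 0]], "turn": [[0, 0, 0], [0, 0, 0], [0, 0, 0], [0, 0, 0], [0, 0, 0], [0, 0, 0]], "hand": [1, 1, 1, 1, 1, 1], "squeeze": 15}}

```text
time: 8.62
eef_pos: [0.4978, -0.2066, 0.1132]
tcp_rot: [-0.027, 0.999, -0.001, -0.045]
contact_force: [0.1, 2.2, 1.9]
width: 0.0121
```

{"op": "move_arm", "data": {"travel": [[0, 0, 0], [0, 0, 0]], "turn": [[0, 0, 0], [0, 0, 0]], "hand": [1, 1], "squeeze": 60}}

```text
time: 8.88
eef_pos: [0.4978, -0.2064, 0.1132]
tcp_rot: [-0.027, 0.999, -0.001, -0.045]
contact_force: [0.7, 5.5, 3.3]
width: 0.0114
```

{"op": "move_arm", "data": {"travel": [[0.0015, 0, -0.015], [0.0015, 0, -0.015], [0.002, 0, -0.02], [0.003, 0, -0.03], [0.003, 0, -0.03], [0, 0, 0]], "turn": [[0, 0, 0], [0, 0, 0], [0, 0, 0], [0, 0, 0], [0, 0, 0], [0, 0, 0]], "hand": [1, 1, 1, 1, 1, 1]}}

```text
time: 9.62
eef_pos: [0.4978, -0.2098, 0.227]
tcp_rot: [-0.026, 0.999, -0.004, -0.042]
contact_force: [0.5, -0.1, -0.6]
width: 0.0111
```

```bash
python3 - <<'E'
from h import *
shot('top','top3');shot('side','side3')
crop('side3',240,130,330,240,6,'m')
crop('top3',310,180,390,240,9,'m2')
s=arm.read_state(); print(s['eef_pos'],s['tcp_rot'],s['width'],s['contact_force'])
E
```

```text
[ 0.49616831 -0.20838256  0.22388844] [-0.02595428  0.99863368 -0.00232182 -0.04529636] 0.011103742478419875 [-0.52298883  0.64876759 -0.27479764]
```

View pics/m.png

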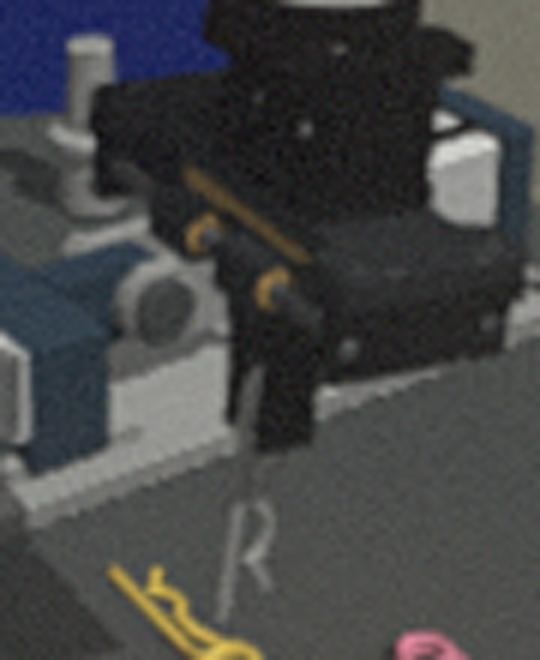

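View pics/m2.png

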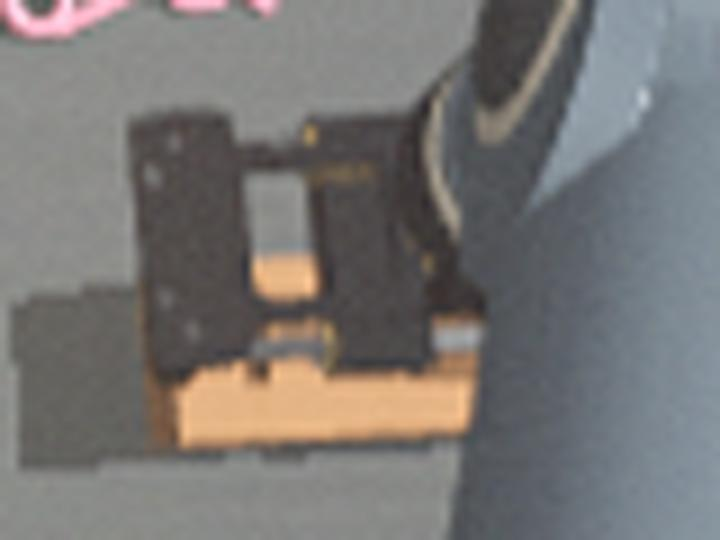

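```bash
python3 - <<'E'
from h import *
s=load('side3'); p,R,F=avg(); print(p,R.as_quat(),F)
f=lambda u,v,k=6,u0=240,v0=130:(u0+(u+.5)/k-.5,v0+(v+.5)/k-.5)
n=R.apply([0,1,0])
for off in (0,):
  for nm,u,v in [('tip',222,616),('s',228,575),('s',238,510),('s',248,440),('s',258,375),('bend',270,530),('bendtip',266,588),('bulge top',262,505)]:
    o,d=ray(s,*f(u,v)); q=o+d*(n@(p-o))/(n@d); print(nm,(R.inv().apply(q-p)*1000).round(1))
# predicted tip pixel
for q in ([11,0,101],[11,0,62],[11,0,25]):
    print('pred',proj(s,p+R.apply(np.array(q)/1000)), )
print('obs tip',f(222,616),f(238,510))
E
```

```text
sd [0.0002 0.0002 0.0002]
[ 0.49601784 -0.20753047  0.22275173] [ 0.02632586 -0.99857712  0.00166751  0.04634544] [-0.12169234  0.32037816 -0.98833265]
tip [11.9 -0.  99.6]
s [11.2 -0.  80.4]
s [ 9.8  0.  50.7]
s [ 8.7 -0.  19.6]
s [ 7.4  0.  -8.4]
bend [-6.3 -0.  63.5]
bendtip [-7.6 -0.  91. ]
bulge top [-1.2  0.  50.8]
pred (np.float64(276.86028030577836), np.float64(232.6518092712617))
pred (np.float64(278.35672463395184), np.float64(218.7918598730212))
pred (np.float64(279.83153617968793), np.float64(205.13227160033702))
obs tip (276.5833333333333, 232.25) (279.25, 214.58333333333331)
```

```bash
cat >> h.py <<'E'
LEAN=.041; TIP=np.array([.0119,0,.1005])
def pose(tip_v,phi):
    R=tool(TH+np.pi/2,phi-LEAN); return v2w(tip_v)-R.apply(TIP),R
def tipv(p,R):
    u=R.apply([-np.sin(LEAN),0,-np.cos(LEAN)]); uv=RV.T@u
    return (w2v(p+R.apply(TIP))*1000).round(2), 'phi',np.arctan2(uv[0],uv[2]).round(4),'roll',np.arctan2(uv[1],uv[2]).round(4),'yaw',(np.arctan2(*(R.apply([0,1,0])[[1,0]]))-TH-np.pi/2).round(4)
def to(tip_mm,phi,p,R,n=None,step=.03):
    p1,R1=pose(np.array(tip_mm)/1000,phi); plan(p1,R1,n,p,R,step)
E
python3 - <<'E'
from h import *
p,R,F=avg(3); print(tipv(p,R))
to([35,44,130],0,p,R,step=.045)
E
```

```text
sd [0.0001 0.     0.0001]
(array([-179.21, -326.72,  124.13]), 'phi', np.float64(0.1322), 'roll', np.float64(-0.0136), 'yaw', np.float64(-0.1079))
n 10 {"travel": [[-0.0158, 0.0392, -0.0023], [-0.0163, 0.0391, -0.0021], [-0.0167, 0.0389, -0.0019], [-0.0172, 0.0387, -0.0016], [-0.0176, 0.0385, -0.0014], [-0.018, 0.0383, -0.0012], [-0.0185, 0.0381, -0.001], [-0.0189, 0.0379, -0.0007], [-0.0193, 0.0377, -0.0005], [-0.0197, 0.0375, -0.0002]], "turn": [[0.0002, -0.0133, -0.0108], [0.0002, -0.0133, -0.0108], [0.0002, -0.0133, -0.0108], [0.0002, -0.0133, -0.0108], [0.0002, -0.0133, -0.0108], [0.0002, -0.0133, -0.0108], [0.0002, -0.0133, -0.0108], [0.0002, -0.0133, -0.0108], [0.0002, -0.0133, -0.0108], [0.0002, -0.0133, -0.0108]]}
```

{"op": "move_arm", "data": {"travel": [[-0.0158, 0.0392, -0.0023], [-0.0163, 0.0391, -0.0021], [-0.0167, 0.0389, -0.0019], [-0.0172, 0.0387, -0.0016], [-0.0176, 0.0385, -0.0014], [-0.018, 0.0383, -0.0012], [-0.0185, 0.0381, -0.001], [-0.0189, 0.0379, -0.0007], [-0.0193, 0.0377, -0.0005], [-0.0197, 0.0375, -0.0002], [0, 0, 0]], "turn": [[0, -0.013, -0.011], [0, -0.013, -0.011], [0, -0.013, -0.011], [0, -0.013, -0.011], [0, -0.013, -0.011], [0, -0.013, -0.011], [0, -0.013, -0.011], [0, -0.013, -0.011], [0, -0.013, -0.011], [0, -0.013, -0.011], [0, 0, 0]], "hand": [1, 1, 1, 1, 1, 1, 1, 1, 1, 1, 1]}}

```text
time: 11.55
eef_pos: [0.6346, 0.1981, 0.2312]
tcp_rot: [-0.085, 0.996, 0.004, 0.019]
contact_force: [-0.8, -0.1, -1.1]
width: 0.0114
```

```bash
python3 - <<'E'
from h import *
p,R,F=avg(4); print(tipv(p,R),F)
to([35,44,76],0,p,R,step=.02)
shot('side','side4');shot('top','top4'); crop('side4',230,110,330,190,7,'m');crop('top4',190,130,270,210,8,'m2')
E
```

```text
sd [0.0002 0.0015 0.0002]
(array([ 34.44,  43.82, 130.47]), 'phi', np.float64(0.0026), 'roll', np.float64(-0.0011), 'yaw', np.float64(0.0021)) [-0.16059097 -0.78760984 -1.16011152]
n 3 {"travel": [[0.0006, 0.0001, 0.0181], [0.0006, 0.0001, 0.0181], [0.0006, 0.0001, 0.0181]], "turn": [[0.0004, -0.0009, 0.0007], [0.0004, -0.0009, 0.0007], [0.0004, -0.0009, 0.0007]]}
```

View pics/m.png

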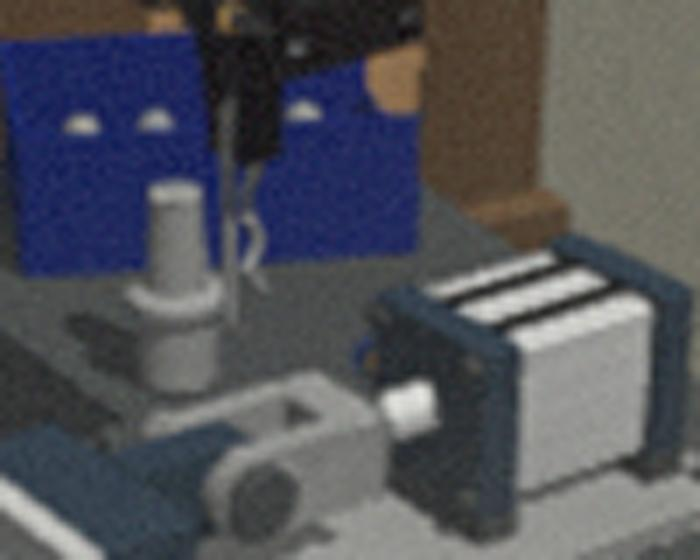

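View pics/m2.png

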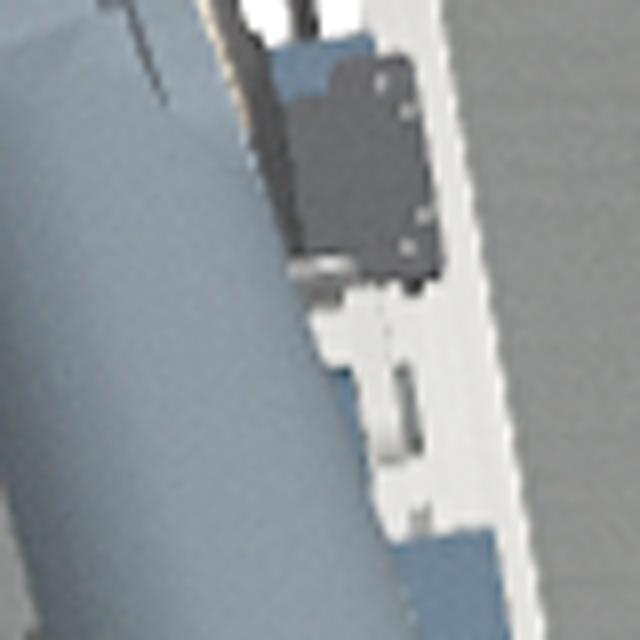

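```bash
python3 - <<'E'
from h import *
s=load('side4'); p,R,F=avg(2)
f=lambda u,v,k=7,u0=230,v0=110:(u0+(u+.5)/k-.5,v0+(v+.5)/k-.5)
n=R.apply([0,1,0])
for nm,u,v in [('tip',235,322),('s',233,270),('s',231,200),('s',229,130),('s',228,97),('bt',264,290)]:
    o,d=ray(s,*f(u,v)); q=o+d*(n@(p-o))/(n@d); print(nm,(R.inv().apply(q-p)*1000).round(1))
print(proj(s,p+R.apply(TIP)),f(235,322))
E
```

```text
sd [0.     0.0001 0.    ]
tip [ 11.6  -0.  103.8]
s [11.5 -0.  76.7]
s [10.9  0.  41.2]
s [10.4 -0.   6.6]
s [10.1 -0.  -9.3]
bt [-5.7 -0.  92.3]
(np.float64(263.0321883345088), np.float64(154.69042276315668)) (263.14285714285717, 155.57142857142856)
```

{"op": "move_arm", "data": {"travel": [[0.0006, 0, 0.018], [0.0006, 0, 0.018], [0.0006, 0, 0.018], [0, 0, 0]], "turn": [[0, -0.001, 0], [0, 0, 0], [0, 0, 0], [0, 0, 0]], "hand": [1, 1, 1, 1]}}

```text
time: 12.45
eef_pos: [0.634, 0.1927, 0.1749]
tcp_rot: [-0.081, 0.997, 0.002, 0.018]
contact_force: [-0.3, -0.5, -0.9]
width: 0.0115
```

```bash
python3 - <<'E'
from h import *
p,R,F=avg(4); print(tipv(p,R),F)
E
```

```text
sd [0.0004 0.0001 0.0008]
(array([35.35, 44.3 , 76.72]), 'phi', np.float64(0.0007), 'roll', np.float64(-0.0018), 'yaw', np.float64(0.0019)) [ 0.33306284  0.03921866 -0.89786474]
```

{"op": "move_arm", "data": {"travel": [[0, -0.004, 0], [0, -0.003, 0], [0, -0.001, 0], [0, -0.001, 0]], "turn": [[0, 0, 0], [0, 0, 0], [0, 0, 0], [0, 0, 0]], "hand": [1, 1, 1, 1]}}

```text
time: 13.15
eef_pos: [0.6369, 0.1841, 0.1779]
tcp_rot: [-0.081, 0.996, 0.003, 0.02]
contact_force: [0.8, -0.3, -1.3]
width: 0.011
```

{"op": "move_arm", "data": {"travel": [[0, -0.001, 0], [0, -0.0005, 0]], "turn": [[0, 0, 0], [0, 0, 0]], "hand": [1, 1]}}

```text
time: 13.4
eef_pos: [0.6371, 0.183, 0.1778]
tcp_rot: [-0.081, 0.996, 0.003, 0.02]
contact_force: [0.6, -0.1, -0.9]
width: 0.0113
```

{"op": "move_arm", "data": {"travel": [[0, -0.0005, 0], [0, -0.0005, 0]], "turn": [[0, 0, 0], [0, 0, 0]], "hand": [1, 1]}}

```text
time: 13.65
eef_pos: [0.6371, 0.1826, 0.1778]
tcp_rot: [-0.082, 0.996, 0.003, 0.02]
contact_force: [-0.2, 2.3, -0.2]
width: 0.0109
```

```bash
sed -i 's/^LEAN=.*/LEAN=.025; TIP=np.array([.0117,0,.1015])/' h.py; python3 - <<'E'
from h import *
p,R,F=avg(4); print(tipv(p,R),F)
E
```

```text
sd [0. 0. 0.]
(array([35.44, 33.65, 75.88]), 'phi', np.float64(-0.0154), 'roll', np.float64(-0.0029), 'yaw', np.float64(0.0024)) [-0.35072691  2.23793175 -1.03633393]
```

{"op": "move_arm", "data": {"travel": [[0, 0.0085, 0], [0.008, 0, 0], [0.005, 0, 0], [0.002, 0, 0], [0.001, 0, 0]], "turn": [[0, 0, 0], [0, 0.015, 0], [0, 0, 0], [0, 0, 0], [0, 0, 0]], "hand": [1, 1, 1, 1, 1]}}

```text
time: 14.48
eef_pos: [0.62, 0.1872, 0.1773]
tcp_rot: [-0.081, 0.997, 0.002, 0.013]
contact_force: [0.0, 0.3, -0.3]
width: 0.0113
```

```bash
python3 - <<'E'
from h import *
p,R,F=avg(4); print(tipv(p,R),F)
E
```

```text
sd [0.0001 0.0001 0.    ]
(array([17.94, 41.06, 75.57]), 'phi', np.float64(-0.0005), 'roll', np.float64(-0.0018), 'yaw', np.float64(0.0017)) [ 0.15474651  0.45514667 -1.23279716]
```

{"op": "move_arm", "data": {"travel": [[0.001, 0.0006, 0], [0.001, 0, 0], [0, 0, 0]], "turn": [[0, 0, 0], [0, 0, 0], [0, 0, 0]], "hand": [1, 1, 1]}}

```text
time: 15.05
eef_pos: [0.618, 0.1879, 0.1772]
tcp_rot: [-0.081, 0.997, 0.002, 0.013]
contact_force: [0.1, 0.6, -1.5]
width: 0.0114
```

{"op": "move_arm", "data": {"travel": [[0.0005, 0, 0], [0.0005, 0, 0]], "turn": [[0, 0, 0], [0, 0, 0]], "hand": [1, 1]}}

```text
time: 15.3
eef_pos: [0.6172, 0.1877, 0.1772]
tcp_rot: [-0.081, 0.997, 0.002, 0.013]
contact_force: [-0.0, -0.3, -1.1]
width: 0.0112
```

{"op": "move_arm", "data": {"travel": [[0.0005, 0, 0], [0.0005, 0, 0]], "turn": [[0, 0, 0], [0, 0, 0]], "hand": [1, 1]}}

```text
time: 15.55
eef_pos: [0.6165, 0.1876, 0.1773]
tcp_rot: [-0.081, 0.997, 0.002, 0.013]
contact_force: [1.1, 1.0, -1.9]
width: 0.0113
```

```bash
python3 - <<'E'
from h import *
p,R,F=avg(4); print(tipv(p,R),F)
E
```

```text
sd [0. 0. 0.]
(array([14.48, 41.84, 75.57]), 'phi', np.float64(-0.0015), 'roll', np.float64(-0.002), 'yaw', np.float64(0.0019)) [ 1.9945911  -0.05228083 -1.32693675]
```

```bash
python3 - <<'E'
from h import *
p,R,F=avg(1)
pa=p+R.apply([-.004,0,-.022]); ph=.25; r=16
to([-.3+r*np.sin(ph),41.7,75+r*np.cos(ph)],ph,pa,R,n=3)
E
```

```text
sd [0. 0. 0.]
n 3 {"travel": [[-0.0035, 0.0, 0.0043], [-0.0039, 0.0, 0.004], [-0.0042, 0.0, 0.0036]], "turn": [[0.0006, 0.0837, 0.0007], [0.0006, 0.0837, 0.0007], [0.0006, 0.0837, 0.0007]]}
```

{"op": "move_arm", "data": {"travel": [[-0.004, 0, -0.006], [0, 0, -0.016], [-0.0035, 0, 0.0043], [-0.0039, 0, 0.004], [-0.0042, 0, 0.0036], [0, 0, 0]], "turn": [[0, 0, 0], [0, 0, 0], [0, 0.084, 0], [0, 0.084, 0], [0, 0.084, 0], [0, 0, 0]], "hand": [1, 1, 1, 1, 1, 1]}}

```text
time: 16.55
eef_pos: [0.631, 0.1898, 0.1863]
tcp_rot: [-0.081, 0.99, -0.008, -0.113]
contact_force: [0.2, -0.2, -0.8]
width: 0.0113
```

```bash
cat >> h.py <<'E'
PX=-.3; PY=41.7; PZ=75.
def stat(n=3):
    p,R,F=avg(n); a=tipv(p,R); t=a[0]; ph=a[2]
    dx,dz=t[0]-PX,t[2]-PZ
    print(a,'along',round(dx*np.sin(ph)+dz*np.cos(ph),2),'across',round(dx*np.cos(ph)-dz*np.sin(ph),2),'y',t[1]-PY,'Fvise',(RV.T@F).round(2))
    return p,R
def rp(r,ph,p,R,n=1): to([PX+r*np.sin(ph),PY,PZ+r*np.cos(ph)],ph,p,R,n=n)
E
python3 - <<'E'
from h import *
p,R=stat(); rp(12,.25,p,R,2)
E
```

```text
sd [0.0002 0.     0.0003]
(array([ 3.16, 41.81, 90.8 ]), 'phi', np.float64(0.2509), 'roll', np.float64(-0.0015), 'yaw', np.float64(0.0019)) along 16.16 across -0.57 y 0.10999999999999943 Fvise [-0.31 -0.25 -0.23]
n 2 {"travel": [[-0.0002, 0.0, 0.0021], [-0.0002, 0.0, 0.0021]], "turn": [[0.0007, -0.0005, 0.0011], [0.0007, -0.0005, 0.0011]]}
```

Now go down along the leg axis until touching.

{"op": "move_arm", "data": {"travel": [[-0.0005, 0, 0.002], [0, 0, 0.001], [0, 0, 0.001]], "turn": [[0, 0, 0], [0, 0, 0], [0, 0, 0]], "hand": [1, 1, 1]}}

```text
time: 17.08
eef_pos: [0.6296, 0.1898, 0.1828]
tcp_rot: [-0.081, 0.99, -0.008, -0.113]
contact_force: [-0.1, -0.7, -0.4]
width: 0.0109
```

{"op": "move_arm", "data": {"travel": [[0, 0, 0.001], [0, 0, 0.001]], "turn": [[0, 0, 0], [0, 0, 0]], "hand": [1, 1]}}

```text
time: 17.32
eef_pos: [0.6294, 0.1897, 0.1806]
tcp_rot: [-0.081, 0.99, -0.008, -0.113]
contact_force: [-0.0, 0.2, -1.1]
width: 0.0116
```

```bash
python3 - <<'E'
from h import *
p,R=stat()
E
```

```text
sd [0.     0.     0.0001]
(array([ 2.23, 41.78, 84.25]), 'phi', np.float64(0.2519), 'roll', np.float64(-0.0013), 'yaw', np.float64(0.0019)) along 9.59 across 0.14 y 0.0799999999999983 Fvise [-0.13 -0.25 -0.43]
```

{"op": "move_arm", "data": {"travel": [[0, 0, 0.001], [0, 0, 0.001]], "turn": [[0, 0, 0], [0, 0, 0]], "hand": [1, 1]}}

```text
time: 17.73
eef_pos: [0.6289, 0.1896, 0.1787]
tcp_rot: [-0.081, 0.99, -0.008, -0.113]
contact_force: [-0.6, -0.6, -1.6]
width: 0.0114
```

```bash
python3 - <<'E'
from h import *
p,R=stat()
E
```

```text
sd [0. 0. 0.]
(array([ 1.77, 41.76, 82.32]), 'phi', np.float64(0.2519), 'roll', np.float64(-0.0013), 'yaw', np.float64(0.0019)) along 7.6 across 0.18 y 0.05999999999999517 Fvise [ 0.09 -0.04 -1.29]
```

{"op": "move_arm", "data": {"travel": [[0, 0, 0.002], [0, 0, 0.002], [0, 0, 0.002]], "turn": [[0, 0, 0], [0, 0, 0], [0, 0, 0]], "hand": [1, 1, 1]}}

```text
time: 18.25
eef_pos: [0.6275, 0.1894, 0.1727]
tcp_rot: [-0.081, 0.99, -0.008, -0.113]
contact_force: [0.1, 0.1, -0.6]
width: 0.0111
```

```bash
python3 - <<'E'
from h import *
p,R=stat()
E
```

```text
sd [0.0001 0.     0.0001]
(array([ 0.27, 41.8 , 76.3 ]), 'phi', np.float64(0.2522), 'roll', np.float64(-0.0013), 'yaw', np.float64(0.002)) along 1.4 across 0.23 y 0.09999999999999432 Fvise [-0.17  0.06 -1.43]
```

{"op": "move_arm", "data": {"travel": [[0, 0, 0.002], [0, 0, 0.002], [0, 0, 0.002]], "turn": [[0, 0, 0], [0, 0, 0], [0, 0, 0]], "hand": [1, 1, 1]}}

```text
time: 18.77
eef_pos: [0.6262, 0.1892, 0.1669]
tcp_rot: [-0.081, 0.99, -0.008, -0.113]
contact_force: [0.7, 1.3, -0.9]
width: 0.0114
```

```bash
python3 - <<'E'
from h import *
p,R=stat()
E
```

```text
sd [0.0001 0.     0.0001]
(array([-1.05, 41.78, 70.49]), 'phi', np.float64(0.2522), 'roll', np.float64(-0.0013), 'yaw', np.float64(0.0019)) along -4.55 across 0.4 y 0.0799999999999983 Fvise [-0.58  0.12 -1.37]
```

{"op": "move_arm", "data": {"travel": [[0, 0, 0.002], [0, 0, 0.002]], "turn": [[0, 0, 0], [0, 0, 0]], "hand": [1, 1]}}

```text
time: 19.18
eef_pos: [0.6254, 0.1891, 0.163]
tcp_rot: [-0.081, 0.99, -0.008, -0.113]
contact_force: [-0.5, 0.2, -1.0]
width: 0.0113
```

{"op": "move_arm", "data": {"travel": [[0, 0, 0.002], [0, 0, 0.002]], "turn": [[0, 0, 0], [0, 0, 0]], "hand": [1, 1]}}

```text
time: 19.42
eef_pos: [0.6247, 0.189, 0.1592]
tcp_rot: [-0.081, 0.99, -0.008, -0.113]
contact_force: [1.6, 0.7, -0.4]
width: 0.0112
```

```bash
python3 - <<'E'
from h import *
p,R=stat()
E
```

```text
sd [0.     0.     0.0001]
(array([-2.33, 41.83, 62.83]), 'phi', np.float64(0.2511), 'roll', np.float64(-0.0014), 'yaw', np.float64(0.0019)) along -12.29 across 1.06 y 0.12999999999999545 Fvise [ 1.04 -0.06 -0.42]
```

{"op": "move_arm", "data": {"travel": [[0, 0, 0.002], [0, 0, 0.002]], "turn": [[0, 0, 0], [0, 0, 0]], "hand": [1, 1]}}

```text
time: 19.82
eef_pos: [0.6244, 0.1889, 0.1558]
tcp_rot: [-0.081, 0.99, -0.008, -0.112]
contact_force: [2.0, 0.4, 2.2]
width: 0.0115
```

{"op": "move_arm", "data": {"travel": [[0, 0, 0.002], [0, 0, 0.002]], "turn": [[0, 0, 0], [0, 0, 0]], "hand": [1, 1]}}

```text
time: 20.08
eef_pos: [0.6235, 0.1888, 0.1522]
tcp_rot: [-0.081, 0.99, -0.008, -0.112]
contact_force: [1.8, 0.9, 2.5]
width: 0.0112
```

```bash
python3 - <<'E'
from h import *
p,R=stat()
E
```

```text
sd [0.     0.     0.0001]
(array([-4.01, 41.89, 55.04]), 'phi', np.float64(0.2507), 'roll', np.float64(-0.0015), 'yaw', np.float64(0.0019)) along -20.26 across 1.36 y 0.18999999999999773 Fvise [2.87 0.3  0.6 ]
```

{"op": "move_arm", "data": {"travel": [[-0.0004, 0, 0.002], [-0.0003, 0, 0.002]], "turn": [[0, 0, 0], [0, 0, 0]], "hand": [1, 1]}}

```text
time: 20.48
eef_pos: [0.6223, 0.1886, 0.147]
tcp_rot: [-0.081, 0.99, -0.008, -0.113]
contact_force: [2.9, 1.1, 0.2]
width: 0.0113
```

{"op": "move_arm", "data": {"travel": [[0, 0, 0.002], [0, 0, 0.002]], "turn": [[0, 0, 0], [0, 0, 0]], "hand": [1, 1]}}

```text
time: 20.72
eef_pos: [0.6211, 0.1885, 0.1427]
tcp_rot: [-0.081, 0.99, -0.008, -0.113]
contact_force: [2.1, 0.7, -1.1]
width: 0.0115
```

```bash
python3 - <<'E'
from h import *
p,R=stat()
E
```

```text
sd [0.     0.     0.0001]
(array([-6.35, 41.83, 46.26]), 'phi', np.float64(0.2533), 'roll', np.float64(-0.0012), 'yaw', np.float64(0.002)) along -29.34 across 1.35 y 0.12999999999999545 Fvise [ 1.97  1.01 -3.92]
```

{"op": "move_arm", "data": {"travel": [[0, 0, 0.002], [0, 0, 0.002]], "turn": [[0, 0, 0], [0, 0, 0]], "hand": [1, 1]}}

```text
time: 21.12
eef_pos: [0.6204, 0.1884, 0.1395]
tcp_rot: [-0.081, 0.99, -0.008, -0.113]
contact_force: [1.7, 1.9, -2.6]
width: 0.011
```

{"op": "move_arm", "data": {"travel": [[0, 0, 0.002], [0, 0, 0.001]], "turn": [[0, 0, 0], [0, 0, 0]], "hand": [1, 1]}}

```text
time: 21.38
eef_pos: [0.6197, 0.1882, 0.1365]
tcp_rot: [-0.081, 0.99, -0.008, -0.113]
contact_force: [1.0, 0.5, -1.6]
width: 0.0113
```

```bash
python3 - <<'E'
from h import *
p,R=stat()
E
```

```text
sd [0.     0.     0.0001]
(array([-7.65, 41.75, 40.26]), 'phi', np.float64(0.2528), 'roll', np.float64(-0.0012), 'yaw', np.float64(0.0019)) along -35.47 across 1.57 y 0.04999999999999716 Fvise [ 0.33  0.53 -1.6 ]
```

{"op": "move_arm", "data": {"travel": [[0, 0, 0.0015], [0, 0, 0.001]], "turn": [[0, 0, 0], [0, 0, 0]], "hand": [1, 1]}}

```text
time: 21.78
eef_pos: [0.6193, 0.1881, 0.1343]
tcp_rot: [-0.081, 0.99, -0.008, -0.113]
contact_force: [-0.3, 0.3, -1.0]
width: 0.0111
```

{"op": "move_arm", "data": {"travel": [[0, 0, 0.001], [0, 0, 0]], "turn": [[0, 0, 0], [0, 0, 0]], "hand": [1, 1]}}

```text
time: 22.02
eef_pos: [0.6191, 0.1881, 0.1333]
tcp_rot: [-0.081, 0.99, -0.008, -0.113]
contact_force: [-0.2, 0.2, -1.5]
width: 0.0112
```

```bash
python3 - <<'E'
from h import *
p,R=stat()
E
```

```text
sd [0. 0. 0.]
(array([-8.05, 41.92, 37.01]), 'phi', np.float64(0.252), 'roll', np.float64(-0.0014), 'yaw', np.float64(0.002)) along -38.72 across 1.97 y 0.21999999999999886 Fvise [-0.85  0.01 -0.65]
```

{"op": "move_arm", "data": {"travel": [[0, 0, 0.001], [0, 0, 0.001], [0, 0, 0]], "turn": [[0, 0, 0], [0, 0, 0], [0, 0, 0]], "hand": [1, 1, 1]}}

```text
time: 22.55
eef_pos: [0.619, 0.1882, 0.1317]
tcp_rot: [-0.081, 0.99, -0.008, -0.113]
contact_force: [-1.8, 0.2, 2.5]
width: 0.0113
```

```bash
python3 - <<'E'
from h import *
p,R=stat()
E
```

```text
sd [0. 0. 0.]
(array([-8.12, 42.04, 35.39]), 'phi', np.float64(0.2512), 'roll', np.float64(-0.0017), 'yaw', np.float64(0.0019)) along -40.31 across 2.27 y 0.3399999999999963 Fvise [-0.19  0.85  1.85]
```

{"op": "move_arm", "data": {"travel": [[0, 0, -0.001], [0, 0, 0]], "turn": [[0, 0, 0], [0, 0, 0]], "hand": [1, 1]}}

```text
time: 22.95
eef_pos: [0.619, 0.1881, 0.1321]
tcp_rot: [-0.081, 0.99, -0.008, -0.113]
contact_force: [-0.1, 0.5, 0.3]
width: 0.0113
```

{"op": "move_arm", "data": {"travel": [[0, 0, 0], [0, 0, 0], [0, 0, 0], [0, 0, 0]], "turn": [[0, 0, 0], [0, 0, 0], [0, 0, 0], [0, 0, 0]], "hand": [0.55, 0.55, 0.55, 0.55], "squeeze": 10}}

```text
time: 23.45
eef_pos: [0.6191, 0.188, 0.1323]
tcp_rot: [-0.081, 0.99, -0.008, -0.113]
contact_force: [-0.6, 1.0, 0.5]
width: 0.0372
```

{"op": "move_arm", "data": {"travel": [[0, 0, -0.02], [0, 0, -0.03], [0, 0, -0.04], [0, 0, -0.04], [0, 0, -0.03]], "turn": [[0, 0, 0], [0, 0, 0], [0, 0, 0], [0, -0.1, 0], [0, -0.1, 0]], "hand": [0.55, 0.55, 0.55, 0.55, 0.55]}}

```text
time: 24.08
eef_pos: [0.6528, 0.1933, 0.2905]
tcp_rot: [-0.081, 0.997, 0.0, -0.011]
contact_force: [-0.4, 0.5, -0.2]
width: 0.0392
```

```bash
python3 - <<'E'
from h import *
p,R,F=avg(1); print(p)
plan(np.array([.45,-.30,.32]),tool(TH+np.pi/2),None,p,R)
E
```

```text
sd [0. 0. 0.]
[0.65285001 0.19369604 0.29602106]
n 12 {"travel": [[0.0234, -0.0378, -0.0018], [0.0234, -0.0378, -0.0018], [0.0234, -0.0379, -0.0019], [0.0234, -0.0379, -0.0019], [0.0233, -0.0379, -0.0019], [0.0233, -0.0379, -0.0019], [0.0233, -0.0379, -0.0019], [0.0233, -0.0379, -0.0019], [0.0233, -0.0379, -0.0019], [0.0233, -0.0379, -0.002], [0.0233, -0.0379, -0.002], [0.0233, -0.0379, -0.002]], "turn": [[0.0003, -0.0011, 0.0002], [0.0003, -0.0011, 0.0002], [0.0003, -0.0011, 0.0002], [0.0003, -0.0011, 0.0002], [0.0003, -0.0011, 0.0002], [0.0003, -0.0011, 0.0002], [0.0003, -0.0011, 0.0002], [0.0003, -0.0011, 0.0002], [0.0003, -0.0011, 0.0002], [0.0003, -0.0011, 0.0002], [0.0003, -0.0011, 0.0002], [0.0003, -0.0011, 0.0002]]}
```

{"op": "move_arm", "data": {"travel": [[0.023, -0.038, -0.01], [0.023, -0.038, -0.005], [0.023, -0.038, 0], [0.023, -0.038, 0], [0.023, -0.038, 0], [0.023, -0.038, 0], [0.023, -0.038, 0], [0.023, -0.038, 0], [0.023, -0.038, 0], [0.023, -0.038, 0], [0.02, -0.03, 0], [0, 0, 0]], "turn": [[0, 0, 0], [0, 0, 0], [0, 0, 0], [0, 0, 0], [0, 0, 0], [0, 0, 0], [0, 0, 0], [0, 0, 0], [0, 0, 0], [0, 0, 0], [0, 0, 0], [0, 0, 0]], "hand": [0.55, 0.55, 0.55, 0.55, 0.55, 0.55, 0.55, 0.55, 0.55, 0.55, 0.55, 0.55]}}

```text
time: 25.62
eef_pos: [0.47, -0.2551, 0.3097]
tcp_rot: [-0.078, 0.997, -0.001, -0.014]
contact_force: [-0.4, 0.5, 0.3]
width: 0.039
```

```bash
python3 - <<'E'
from h import *
shot('top','top5');shot('side','side5')
crop('top5',195,145,265,215,8,'m');crop('side5',230,110,330,200,7,'m2')
E
```

```text
(no output)
```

View pics/m.png

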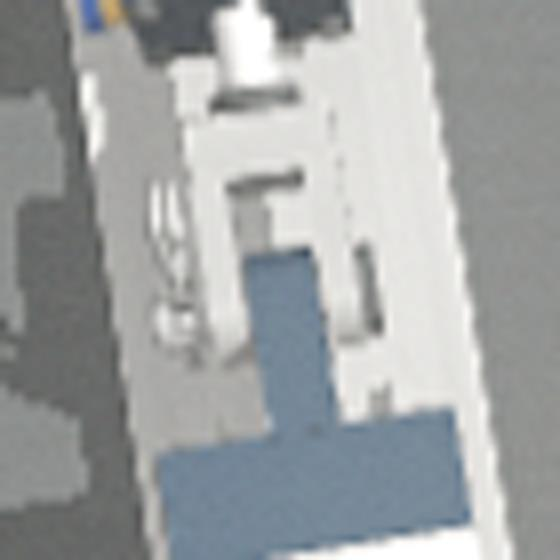

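View pics/m2.png

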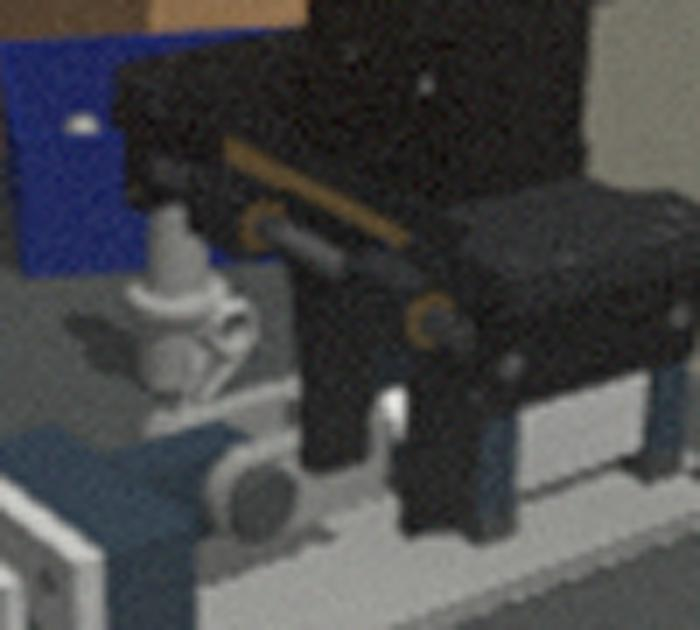

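View pics/top5.png

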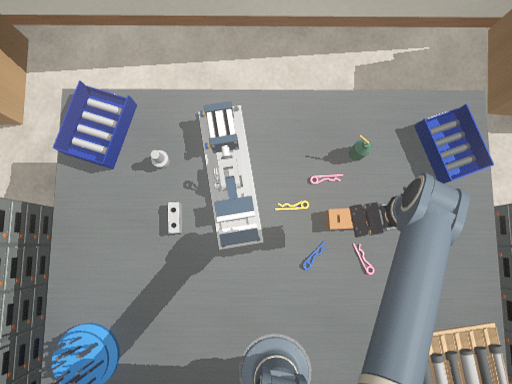

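```bash
python3 - <<'E'
from h import *
t=load('top5');s=load('side5')
f=lambda u,v,k,u0,v0:(u0+(u+.5)/k-.5,v0+(v+.5)/k-.5)
q,e=two(t,f(167,215,8,195,145),s,f(232,328,7,230,110)); v=w2v(q)*1000;print(v,e)
d=np.array([v[0]-PX,v[2]-PZ]); print(np.linalg.norm(d),'exp',np.hypot(11,62),'angle',np.arctan2(*d),'exp phi .25+',np.arctan2(11,62))
E
```

```text
[ 32.32267945  39.23508429 126.92920888] 0.0024617628925308567
61.326029947716975 exp 62.96824596572466 angle 0.5609074919297687 exp phi .25+ 0.17559216195018024
```

{"op": "move_arm", "data": {"travel": [[-0.02, -0.03, 0], [-0.03, -0.03, 0], [-0.03, -0.03, 0], [-0.03, -0.03, 0], [-0.03, -0.02, 0], [0, 0, 0]], "turn": [[0, 0, 0], [0, 0, 0], [0, 0, 0], [0, 0, 0], [0, 0, 0], [0, 0, 0]], "hand": [0.55, 0.55, 0.55, 0.55, 0.55, 0.55]}}

```text
time: 26.48
eef_pos: [0.6355, -0.3653, 0.3032]
tcp_rot: [-0.083, 0.996, 0.001, -0.014]
contact_force: [-0.3, 0.1, 0.1]
width: 0.0396
```

```bash
python3 - <<'E'
from h import *
shot('top','top6');shot('side','side6')
crop('top6',205,155,235,195,14,'m');crop('side6',230,130,310,200,9,'m2')
a=cv2.imread('pics/m.png');b=cv2.imread('pics/side6.png');print(a.shape)
E
```

```text
(560, 420, 3)
```

View pics/m.png

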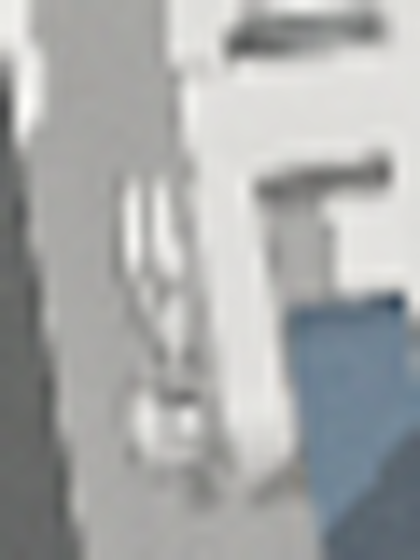

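View pics/m2.png

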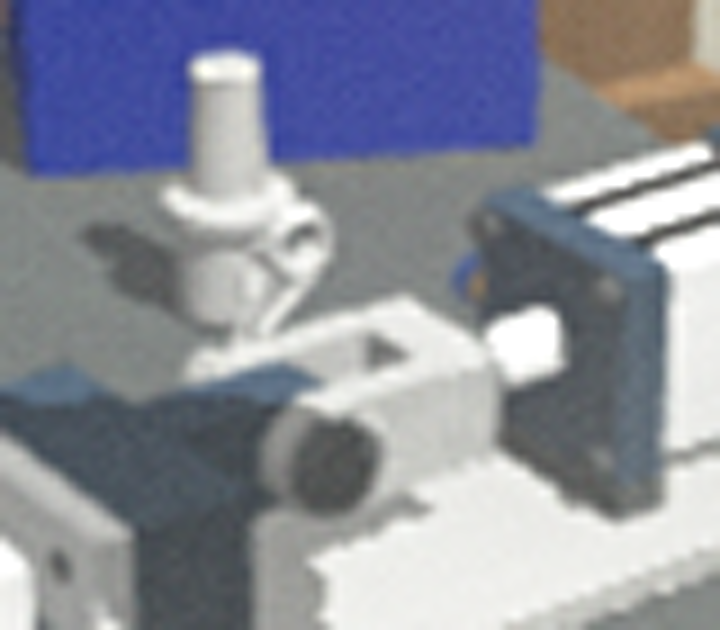

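View pics/side6.png

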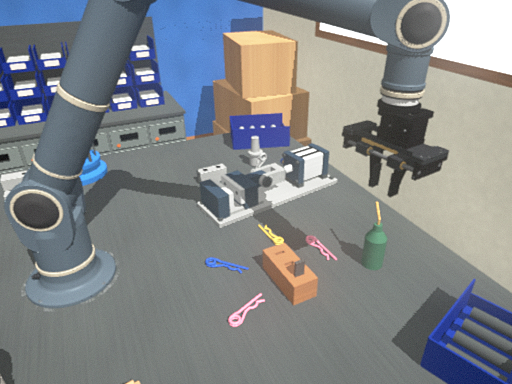

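```bash
python3 - <<'E'
from h import *
t=load('top6');s=load('side6')
f=lambda u,v,k,u0,v0:(u0+(u+.5)/k-.5,v0+(v+.5)/k-.5)
for vv in (225,235):
  q,e=two(t,f(150,vv,14,205,155),s,f(296,240,9,230,130)); v=w2v(q)*1000
  d=np.array([v[0]-PX,v[2]-PZ]); print(v,e,np.linalg.norm(d),np.arctan2(*d))
arm.job_done(); print(arm.read_state()['time'])
E
```

```text
[ 33.62157259  40.12844618 127.26827307] 0.005424476704669726 62.31087751652287 0.5756646875335596
[ 32.25750374  39.93353292 127.5175368 ] 0.00335868005947808 61.790636200477095 0.554949387221618
the job is handed in; nothing more can be done
the job is handed in; nothing more can be done
```

The job is handed in. The clevis pin is home and the R-clip is on it and released, at about 27 s of the 72 s allowed. No verdict was given.

**Pin:** I pushed the head with the closed fingers. It moved at about 4 N, then stopped dead at about 12 N. The last pictures show the head lying against the fork.

**Clip:** I took the steel clip, not the pink, yellow or blue look-alikes. I felt the fork cheek and the side of the pin with the straight leg, and the leg went into the hole at a lean of about 0.25 rad. As I pushed, the force turned to pulling in and then resisted at about 40 mm past the pin's axis. That matches the 39 mm seat and a snap-in.

**Last checks:**
- **Seat depth:** the eye stands 61 to 62 mm from the pin's axis, against 63 mm expected. The clip was in the same place in two pictures about 1 s apart.
- **Rest of the bench:** the key bar is still in the rack, nothing else looks moved, and the gripper is well clear.

**Disagreements:**
- **Lean:** the eye leans about 0.56 rad from upright, against the 0.43 rad I expected. The clip may have tipped slightly when I let go, or the side picture may be off by a few mm.
- **Hole position:** the camera put the hole about 1.3 mm from where touch did; I used the touch value.
- **Bent leg:** I could not see its spread directly, so the snap-in rests on the force record and the seat depth.

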